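Turn the disinfected ball dish towards the bowl on a lifter

ROBOT

A 6-joint arm with a two-finger parallel gripper is mounted at the origin on the work surface. World frame = base frame: x ahead of the robot, y to its left, z up, the work surface at z = 0. Lengths are in mm, angles in degrees, forces in N, time in s.
With the tool pointing down it reaches from about 275 to 750 mm from the base axis. Payload 10.2 kg.
Tool frame: the origin (TCP) lies midway between the tips of the shut fingers; the grasp point (between the pads) lies 19 mm behind it; z points along the fingers, y is the direction in which the jaws open and shut (so a half turn about z gives the same grasp; the last joint's range is limited). The gripper opens to 88 mm and grips with 3 to 60 N. Pads are 18 mm wide; open, the fingers measure 123 mm over their backs; the gripper's body (75 mm by 187 mm) begins 45 mm behind the grasp point.
Start: joints at [62.258, 17.928, 85.812, -0, 76.261, -12.8], TCP at [135.386, 507.249, 217.62] pointing down, gripper open.
Joint ranges: [-168.41, 168.41], [-55.51, 124.54], [10.69, 146.95], [-70.63, 250.63], [1, 178], [-165.06, 165.06]. Speed limits (degrees/s): [136.94, 136.94, 172.46, 180, 180, 180].

INTERFACE

Orientations are given as a 3x3 rotation matrix whose columns are the frame's x, y, z axes.
In Python, from station import env gives the robot as it stands.
- The arm moves only by the tool servo_tool, never from a script. Its argument "rows" is one flat list of numbers, 7 for each row, row after row: the shift along the tool's x, y, z each as a share of 400 mm, from -1 to 1, then the turn, a rotation vector about the tool's x, y, z each as a share of 0.5 rad, from -1 to 1, then the opening, from 0 (shut) to 1 (fully open). In form: [tx, ty, tz, rx, ry, rz, gripper, tx, ty, tz, rx, ry, rz, gripper, ...]. A call has 1 to 20 rows; each row is the pose to reach, as a shift and turn from the pose commanded when the call began, along the tool's axes at that moment; what a row does not reach only later rows make up. A row lasts 1/10 s, in which the tool goes at most 50 mm and 8.59 degrees, less where a joint would pass 70% of its speed; a pose out of reach is approached as far as the arm can. A call with a number of a shift or a turn outside -1 to 1 is refused whole. A call with a gripper value outside its range is refused whole. The fingers move at their own pace and stop on an object; the grip force is fixed at half the most. Time passes only in rows, so rows that repeat a pose let the fingers close. It gives the time, the measured TCP pose, the force and the opening at its end, in the units of the state.
- env.get_state(): the state, without advancing time (a new reading comes with each control period).
- env.get_image(name): name is "scene" or "side" or "wrist"; returns (picture, depth): 400x640x3 uint8, blue, green, red; 400x640 float32, mm along the optical axis (not along the pixel's ray), 0 where there is no reading.
- env.get_calibration(name): a dict with "fx", "fy", "cx", "cy" (pixels), "camera_from_world" (4x4, takes a point from world to camera coordinates). Camera axes: x right, y down, z forward; pixel columns grow to the right and rows downward; lengths in mm; the calibration is good to about 2 mm. A picture is of the moment at which its call begins: read the wrist's pose just before it. get_calibration takes no time and is no camera call; for the wrist camera it gives the pose at the moment of the call.
- env.hand_in(): hands the job in, once; it reports no verdict.
The state is a dict: "time_s": time; "joint_pos": joint angles; "qd": joint speeds; "joint_efforts": joint torques, N m; "position": TCP position; "tcp_rot": TCP orientation; "contact_force": force on the tool from outside, world axes, zero at the start; "ft_torque": the same for the moment, N m; "gripper_width": finger opening in mm.
Only numpy, scipy, OpenCV 4.12 (cv2) and the standard library are available. Lean on these libraries where they do the work, as an engineer would, in place of code of your own. Each camera call takes 0.05 s, during which the arm holds its last target.

TASK

The freshly disinfected white dish with its loose orange therapy ball must not be touched by the gripper, so take the gooseneck lifter by its black grip, slide the blade in under the dish between the two rails of its stand, and lift the dish straight up clear of the rails. Then, above the stand, give it a quarter turn so that its red pouring lip points at the middle of the steel bowl, keeping the dish level and the ball in the dish's centre all the while. Finish while still holding it up there on the lifter, at least 40 mm above the rails, with the ball at rest, and disturb nothing else on the shelf.

Things in the scene. Friction and masses are not known exactly. Their poses are not given: they have to be found in the camera images.
- stand: Fixed steel stand under the dish: base plate 120 x 130 x 4 mm, two rails along its x axis, each 110 mm long, 10 mm thick, tops 40 mm above the shelf. Clear gap between rails 84 mm (y -42 to +42 mm), free from 4 mm up to the dish's underside at 40 mm, open at both ends; the -x end faces the robot. Origin on the shelf under its middle, z up.
- dish_centre (a point): Lowest point of the inside of the round white plastic dish, on its axis, 5 mm above its flat underside. Dish 120 mm across, rim 20 mm high, inside a shallow cone rising 6 degrees, 180 g, loose on the rails. x axis points along the red pouring lip, which reaches 82 mm from the centre; z up. At the start the lip points away from the robot, roughly along the stand's +x.
- ball_center (a point): Centre of the loose orange hard plastic ball, 36 mm diameter, about 35 g, lying in the hollow of the dish (its centre 18 mm above dish_centre when centred).
- lifter_grip (a point): Middle of the lifter's black grip, 132 mm above the blade's underside. Grip 66 mm long (x), 24 mm wide (y, pinch across this), 55 mm tall (100 to 155 mm above the underside). Axes: x to the blade's free front edge, z up. The lifter stands on its blade on the shelf, left or right of the robot's middle, nearer than the stand. 280 g, centre of mass about 25 mm behind the grip.
- lifter_blade (a point): Point on top of the steel blade straight below the grip's middle, 4 mm above the underside; axes as lifter_grip. Blade 56 mm wide, 4 mm thick, from 45 mm in front of this point to 84 mm behind. Upright 30 mm wide, front face 72 mm behind, carries an arm (underside 90 mm above the blade's underside) forward to the grip. The dish rides with its centre over this point.
- bowl_centre (a point): Middle of the round stainless steel bowl (130 mm across at the rim, 55 mm high), 30 mm above the shelf, on its axis. It stands loose, 260 to 310 mm left or right of the dish's stand. Leave it alone.
- dispenser_button (a joint): Push button on top of the white plastic dispenser box (100 x 100 mm, 160 mm high), which stands fixed on the other side of the dish's stand from the bowl: 0 = up, 0.006 m = pressed. Leave it alone.
- splint: Grey plastic gutter splint, 200 x 60 x 26 mm, lying at the left; origin under its middle. Leave it alone.
- pill_case: Clear plastic pill case, 150 x 36 x 27 mm, at the right; origin under its middle. Leave it alone.
- torch: Small aluminium torch lying flat, 120 x 30 x 30 mm along its x axis, on the side of the shelf opposite the lifter; origin under its middle. Leave it alone.
- bottle: Blue plastic bottle, 60 mm diameter, 150 mm high, at the right; origin under its middle. Leave it alone.
Not all that is in view belongs to the job. Of the things shaped like the part that bears dish_centre, the white one is meant. What is shaped like the part that bears lifter_grip but blue is not meant.

How it is judged:
By the outcome, as a careful person would: the job done as asked, in the order asked, and still so for the second after the job is handed in, while the arm keeps its last pose, push and grip.
It also fails if it takes over 58 s, if anything falls off the work surface, if the arm or the gripper's body presses on something with over 40 N, if the wrist force passes 120 N, or if a joint passes its speed limit or range.

## Working session

There is one attempt and no reset: what is moved stays moved. The work goes in short steps, Python scripts to look and compute and a tool call to move; the robot and the scene stay as the last step left them, time stands still between calls to the robot, and variables do not carry over. Pictures are saved under pics/ and viewed, and the job is handed in when it is done.

Besides the shell and the picture viewer there is one more tool, called after ">>>" as a command line: name --argument value ..., lists and objects as JSON in quotes. servo_tool: Moves the arm, as the interface text tells. Its arguments: {"type":"object","properties":{"rows":{"type":"array"}},"required":["rows"]}

```bash
ls; mkdir -p pics; python3 - <<'E'
from station import env
import cv2,numpy as np
s=env.get_state();print(s)
for n in("scene","side","wrist"):
    c=env.get_calibration(n);print(n,c)
    im,d=env.get_image(n);cv2.imwrite(f"pics/{n}0.png",im);np.save(f"pics/{n}0.npy",d)
E
```

```text
pics
{'time_s': 0.0, 'joint_pos': array([ 6.22572680e+01,  1.79597293e+01,  8.58541156e+01,  1.25983249e-05,
        7.62603153e+01, -1.27982214e+01]), 'qd': array([-0.11001526,  0.01046348,  0.00656285,  0.03642377, -0.00437307,
        0.04280561]), 'joint_efforts': array([-4.73446671e-04, -4.02217233e+01, -2.52270752e+01,  6.94201095e-02,
        3.53145751e-02, -1.45611925e-04]), 'position': array([135.25581308, 506.99597045, 217.05784083]), 'tcp_rot': array([[-9.66175933e-01,  2.57883120e-01, -6.02706353e-04],
       [ 2.57883665e-01,  9.66175296e-01, -1.14545025e-03],
       [ 2.86927704e-04, -1.26213459e-03, -9.99999162e-01]]), 'contact_force': array([-0.36888555,  0.38537705,  0.2850601 ]), 'ft_torque': array([ 0.0451964 ,  0.02891012, -0.00500087]), 'gripper_width': 87.76364165632708}
scene {'fx': 413.4814108584455, 'fy': 413.4814108584455, 'cx': 318.4497338379126, 'cy': 194.06545179606937, 'camera_from_world': array([[-6.21719442e-01,  7.83234528e-01,  2.93429508e-03,
         3.22913351e+02],
       [ 5.27907227e-01,  4.21806236e-01, -7.37152263e-01,
        -2.00968122e+0
[... 419 characters left out ...]
9471376e-01, -6.84698304e-01,
         1.42094666e+02],
       [ 1.18246387e-01, -6.74442521e-01, -7.28797007e-01,
         1.43753052e+03],
       [ 0.00000000e+00,  0.00000000e+00,  0.00000000e+00,
         1.00000000e+00]])}
wrist {'fx': 299.10971026767135, 'fy': 299.10971026767135, 'cx': 311.48287239659425, 'cy': 202.5719514469644, 'camera_from_world': array([[ 2.58810318e-01,  9.65928110e-01, -3.23389409e-04,
        -5.25085626e+02],
       [ 9.24793400e-01, -2.47692014e-01,  2.88800682e-01,
        -3.92481239e+01],
       [ 2.78880596e-01, -7.50436648e-02, -9.57389190e-01,
         3.89398403e+02],
       [ 0.00000000e+00,  0.00000000e+00,  0.00000000e+00,
         1.00000000e+00]])}
```

View pics/scene0.png

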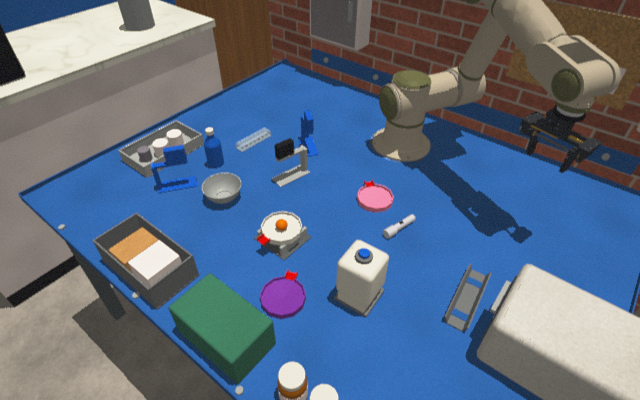

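View pics/side0.png

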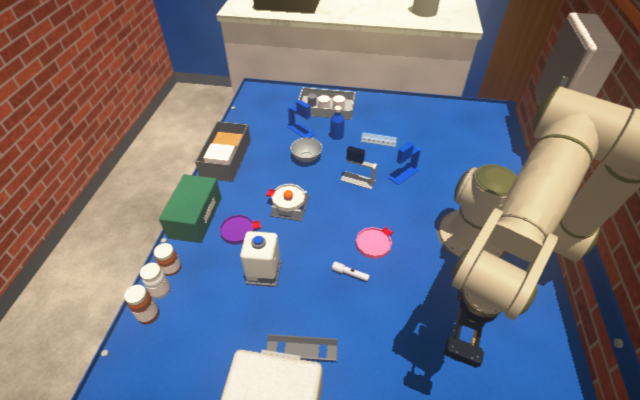

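View pics/wrist0.png

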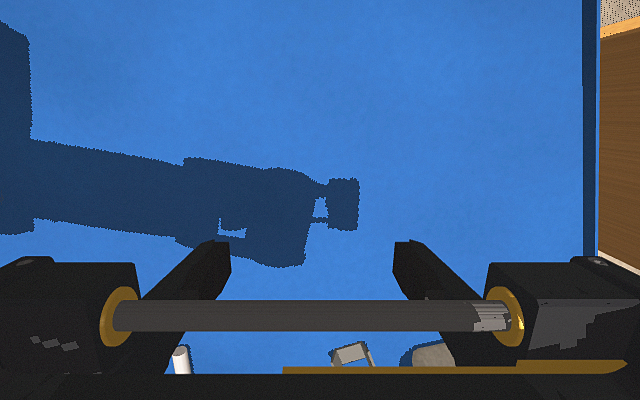

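Scene view: the white dish with the ball is at (281,228), with its lip at (263,239). The look-alike dishes are pink (375,197) and purple (283,297). The black-gripped steel lifter is at (285,150)/(292,175); the blue ones at (307,130) and (175,170) aren't meant. The bowl is at (221,190). Next I'll check this with a crop and measure.

```bash
cat > h.py <<'E'
import numpy as np,cv2
from station import env
def cloud(n,im,d,c=None):
    c=c or env.get_calibration(n)
    v,u=np.mgrid[0:400,0:640]
    P=np.stack([(u-c['cx'])/c['fx']*d,(v-c['cy'])/c['fy']*d,d,np.ones_like(d)],-1)
    W=P@np.linalg.inv(c['camera_from_world']).T
    return W[...,:3]
E
python3 - <<'E'
from h import *
ims=[]
for n,(x0,y0,x1,y1) in dict(scene=(190,100,350,270),side=(250,120,430,230)).items():
    im=cv2.imread(f"pics/{n}0.png");d=np.load(f"pics/{n}0.npy");W=cloud(n,im,d)
    cv2.imwrite(f"pics/crop_{n}.png",cv2.resize(im[y0:y1,x0:x1],None,fx=3.4 if n=='scene' else 4,fy=3.4 if n=='scene' else 4,interpolation=cv2.INTER_CUBIC))
    hsv=cv2.cvtColor(im,cv2.COLOR_BGR2HSV).astype(int);H,S,V=hsv[...,0],hsv[...,1],hsv[...,2]
    box=np.zeros(d.shape,bool);box[y0:y1,x0:x1]=1
    box&=d>0
    x,y,z=W[...,0],W[...,1],W[...,2]
    def st(t,m):
        p=W[m&box];
        if len(p): print(n,t,len(p),'med',np.median(p,0).round(1),'lo',np.percentile(p,2,0).round(1),'hi',np.percentile(p,98,0).round(1))
    st('table',(z<5)&(S>120)&(H>100)&(H<125))
    st('orange',(H>5)&(H<18)&(S>150)&(V>120))
    st('red',((H<4)|(H>176))&(S>170)&(V>100))
    st('black',(V<60)&(z>80)&(z<180))
    low=(S<70)&(V>60)
    num,lab,stt,cen=cv2.connectedComponentsWithStats((low&box).astype(np.uint8))
    for i in range(1,num):
        if stt[i,4]>60: print(i,stt[i],cen[i].round()); st('grey%d'%i,lab==i)
E
```

```text
scene table 21169 med [ 4.875e+02 -2.205e+02  3.000e-01] lo [ -24.9 -765.7   -4.2] hi [847.6 121.3   4.2]
scene orange 97 med [668.9 -20.8  75. ] lo [653.  -36.7  63.4] hi [680.7  -9.3  81.9]
scene red 77 med [733.5 -38.4  54.2] lo [716.2 -61.2  36.8] hi [745.4 -17.2  63. ]
scene black 270 med [ 450.  -202.7  139.1] lo [ 417.2 -220.8  108. ] hi [ 476.2 -192.1  157.6]
2 [205 127   9   9  61] [209. 131.]
scene grey2 61 med [ 544.1 -466.1  147.5] lo [ 3.931e+02 -6.772e+02  6.000e-01] hi [ 554.5 -454.3  153.6]
3 [190 128  14  24 228] [195. 140.]
scene grey3 228 med [ 508.7 -598.9   29.8] lo [ 490.3 -674.     2.4] hi [ 552.6 -593.    52.4]
4 [236 129  35  23 336] [253. 140.]
scene grey4 336 med [ 366.7 -445.9   24. ] lo [ 289.  -474.2    3.7] hi [ 432.1 -433.7   30.3]
6 [272 145  38  42 593] [293. 168.]
scene grey6 593 med [ 402.9 -198.7    5.8] lo [ 344.4 -249.1   -0.8] hi [ 480.9 -173.2  103.3]
7 [202 173  39  31 929] [221. 187.]
scene grey7 929 med [ 634.4 -331.8   31.6] lo [ 587.4 -371.     2. ] hi [ 707.5 -247.5   56.4]
8 [ 254  211   57   49 1379] [284. 233.]
scene grey8 1379 med [6
[... 501 characters left out ...]
7  82.4]
side red 61 med [749.1  78.5  18. ] lo [386.9 -49.3   8.5] hi [770.  103.5  61.6]
side black 62 med [ 447.5 -201.7  130. ] lo [ 418.1 -208.2  113.2] hi [ 466.6 -193.7  148.5]
1 [361 133  35  14 301] [378. 139.]
side grey1 301 med [ 355.8 -446.8   24.6] lo [ 287.3 -475.     2.5] hi [ 425.7 -434.5   32.7]
2 [290 138  32  24 590] [306. 149.]
side grey2 590 med [ 652.8 -336.7   31.2] lo [ 593.6 -373.4    2.1] hi [ 708.  -248.1   57.8]
3 [341 160  36  29 466] [361. 176.]
side grey3 466 med [ 407.8 -199.6    6. ] lo [ 359.1 -242.6   -0.6] hi [ 482.4 -173.4  104.1]
4 [ 271  184   38   37 1003] [289. 202.]
side grey4 1003 med [654.3  -7.7  47.9] lo [605.  -86.6   0.9] hi [716.7  31.3  62. ]
```

```bash
sleep 0
```

```text
(no output)
```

View pics/crop_scene.png

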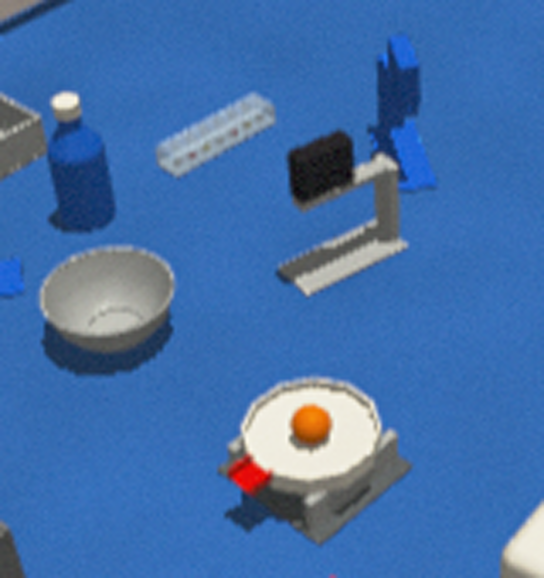

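View pics/crop_side.png

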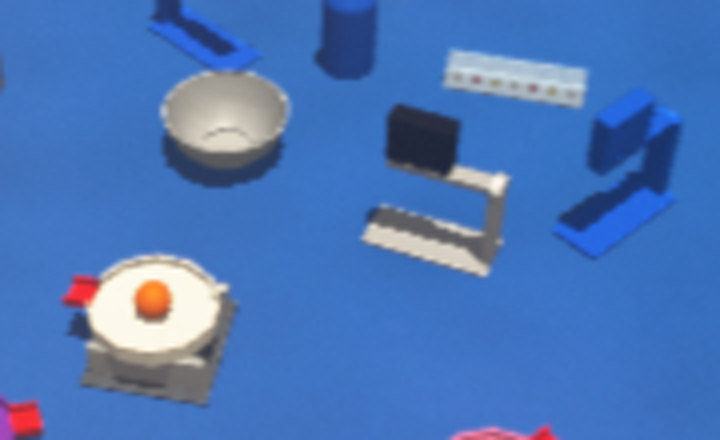

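The crops confirm my choice: the steel lifter with the black grip has its blade pointing away from the robot. The dish sits on the stand with its lip away, and the bowl is on the right (-y). Next come the precise fits.

```bash
cat > fit.py <<'E'
from h import *
def rect(p):
    (c,s,a)=cv2.minAreaRect(p[:,:2].astype(np.float32)); return np.round(c,1),np.round(s,1),round(a,1)
def circ(p):
    x,y=p[:,0],p[:,1];A=np.c_[x,y,np.ones(len(x))];s=np.linalg.lstsq(A,x*x+y*y,rcond=None)[0]
    c=s[:2]/2;return c.round(1),round(float(np.sqrt(s[2]+c@c)),1)
E
python3 - <<'E'
from fit import *
for n in('scene','side'):
    im=cv2.imread(f"pics/{n}0.png");d=np.load(f"pics/{n}0.npy");W=cloud(n,im,d)
    hsv=cv2.cvtColor(im,cv2.COLOR_BGR2HSV).astype(int);H,S,V=hsv[...,0],hsv[...,1],hsv[...,2]
    x,y,z=W[...,0],W[...,1],W[...,2]
    # blade
    near=(x>320)&(x<510)&(y<-140)&(y>-270)&(d>0)
    b=W[near&(S<110)&(z>0)&(z<9)];print(n,'blade',len(b),b[:,2].mean().round(1),rect(b))
    g=W[near&(V<70)&(z>95)];print('grip',len(g),rect(g), g[:,2].max().round(1))
    t=W[near&(z>86)&(z<100)&(S<110)];print('arm',len(t),t.mean(0).round(1), rect(t))
    # dish rim
    nd=(np.hypot(x-660,y+8)<110)&(d>0)
    r=W[nd&(z>55.5)&(z<70)&(S<70)];
    for k in range(3):
        c,R=circ(r); r=r[abs(np.hypot(r[:,0]-c[0],r[:,1]-c[1])-R)<5]
    print('rim',len(r),c,R,r[:,2].mean().round(1))
    red=W[nd&((H<4)|(H>176))&(S>170)&(V>100)];print('lip',len(red),red.mean(0).round(1),'far',np.hypot(*(red[:,:2]-c).T).max(), 'ang',np.degrees(np.arctan2(*(np.median(red,0)[:2]-c)[::-1])))
    o=W[nd&(H>5)&(H<18)&(S>150)&(V>120)];A=np.c_[2*o,np.ones(len(o))];s=np.linalg.lstsq(A,(o*o).sum(1),rcond=None)[0];print('ball',s[:3].round(1),np.sqrt(s[3]+s[:3]@s[:3]))
    p=W[nd&(z>1.5)&(z<8)&(S<90)];print('plate',len(p),rect(p))
    p=W[nd&(z>33)&(z<44)&(S<90)&(np.hypot(x-c[0],y-c[1])>60)];print('railtops',len(p),rect(p))
    bw=W[(np.hypot(x-648,y+310)<90)&(z>50)&(z<62)&(S<70)];print('bowl',circ(bw))
    dp=W[(np.hypot(x-680,y-240)<110)&(z>150)&(z<170)&(S<70)];print('disp',rect(dp))
E
```

```text
scene blade 365 4.3 (array([ 420.5, -207. ]), array([ 67.4, 133.4]), 77.3)
grip 282 (array([ 444.4, -207.1]), array([25.1, 64.5]), 75.0) 158.8
arm 72 [ 406.  -195.5   96.7] (array([ 415.5, -204.1]), array([ 28.6, 116.9]), 75.3)
rim 165 [664.4 -26.2] 57.9 59.6
lip 77 [732.7 -36.1  54.1] far 82.9242144673843 ang -9.988623573527235
ball [665.2 -25.1  67.1] 14.97137707689331
plate 243 (array([641. , -35.3]), array([144.9, 159. ]), 87.2)
railtops 59 (array([685.7,  -5. ]), array([ 76.6, 146.7]), 44.1)
bowl (array([ 648.9, -307.1]), 62.6)
disp (array([686.2, 271.3]), array([100.2,  98.1]), 2.8)
side blade 293 4.4 (array([ 420.8, -208.8]), array([135.2,  91. ]), 3.7)
grip 199 (array([ 439.2, -207. ]), array([24.5, 58.3]), 77.5) 160.1
arm 68 [ 398.3 -196.7   96.5] (array([ 413.9, -195.5]), array([ 35.5, 111.4]), 89.2)
rim 113 [665.1 -27.6] 57.8 59.4
lip 24 [731.7 -37.8  54.1] far 77.4720055403269 ang -8.975050279193937
ball [663.2 -24.4  69.3] 13.11413989779975
plate 153 (array([663.9, -29. ]), array([127.3, 126. ]), 89.9)
railtops 39 (array([638.3,  -6.4]), array([144.9,  80.5]), 42.7)
bowl (array([ 649.8, -308. ]), 62.1)
disp (array([684.8, 270.7]), array([98.5, 99.9]), 4.0)
```

```bash
cat >> h.py <<'E'
def goto(P,psi_y):
    """shift (share) and turn from the present pose to TCP P with tool y at angle psi_y deg, tool down"""
    s=env.get_state();R=s['tcp_rot'];p=s['position']
    from scipy.spatial.transform import Rotation as Ro
    a=np.radians(psi_y);y=np.array([np.cos(a),np.sin(a),0]);z=np.array([0,0,-1.]);x=np.cross(y,z)
    T=np.c_[x,y,z]
    print('shift share',(R.T@(np.array(P)-p)/400).round(4),'turn share',(Ro.from_matrix(R.T@T).as_rotvec()/0.5).round(4),'time',s['time_s'])
E
python3 - <<'E'
from h import *
c=env.get_calibration('wrist')['camera_from_world'];s=env.get_state()
C=-c[:3,:3].T@c[:3,3];print(C, s['tcp_rot'].T@(C-s['position']), 'axis in tool',s['tcp_rot'].T@c[2,:3])
goto([295,150,260],76);goto([430,-205,260],76)
E
```

```text
[ 63.6041111  526.70662275 384.04621834] [  74.34028897    0.32993095 -166.81012586] axis in tool [-2.89043445e-01  3.83088327e-04  9.57315904e-01]
shift share [-0.616  -0.7597 -0.1064] turn share [-0.0017 -0.0004 -0.0329] time 0.15
shift share [-1.1709 -1.5302 -0.1059] turn share [-0.0017 -0.0004 -0.0329] time 0.15
```

>>> servo_tool --rows '[-0.65, -0.48, -0.2, 0, 0, 0, 1, -0.65, -0.48, -0.2, 0, 0, 0, 1, -0.65, -0.48, -0.2, 0, 0, 0, 1, -0.65, -0.48, -0.2, 0, 0, 0, 1, -0.65, -0.48, -0.2, 0, 0, 0, 1, -0.65, -0.48, -0.2, 0, 0, 0, 1, -0.65, -0.48, -0.2, 0, 0, 0, 1, -0.65, -0.48, -0.2, 0, 0, 0, 1]'

```text
time_s: 0.95
position: [339.1, 252.5, 298.3]
tcp_rot: [[-0.965, 0.262, 0.002], [0.262, 0.965, -0.0], [-0.001, 0.0, -1.0]]
contact_force: [-0.0, -1.0, 0.3]
gripper_width: 88.2
```

```bash
python3 - <<'E'
from h import *
print(env.get_state()['position']);goto([560,-15,300],80);goto([430,-205,260],76)
E
```

```text
[339.13559492 252.4530198  298.3098715 ]
shift share [-0.7082 -0.5003 -0.0034] turn share [ 0.0006  0.003  -0.1819] time 0.95
shift share [-0.5191 -1.044   0.0962] turn share [ 0.0007  0.003  -0.0422] time 0.95
```

>>> servo_tool --rows '[-0.71, -0.5, 0, 0, 0, -0.18, 1, -0.71, -0.5, 0, 0, 0, -0.18, 1, -0.71, -0.5, 0, 0, 0, -0.18, 1, -0.71, -0.5, 0, 0, 0, -0.18, 1, -0.71, -0.5, 0, 0, 0, -0.18, 1, -0.71, -0.5, 0, 0, 0, -0.18, 1, -0.71, -0.5, 0, 0, 0, -0.18, 1, -0.71, -0.5, 0, 0, 0, -0.18, 1, -0.71, -0.5, 0, 0, 0, -0.18, 1, -0.71, -0.5, 0, 0, 0, -0.18, 1]'

```text
time_s: 1.95
position: [559.4, -10.4, 297.7]
tcp_rot: [[-0.986, 0.169, -0.0], [0.169, 0.986, 0.0], [0.0, 0.0, -1.0]]
contact_force: [-0.4, 0.3, 0.2]
gripper_width: 88.3
```

```bash
python3 - <<'E'
from fit import *
s=env.get_state();c=env.get_calibration('wrist');im,d=env.get_image('wrist')
print(s['position'],s['time_s'])
cv2.imwrite('pics/w1.png',im);np.save('pics/w1.npy',d);np.save('pics/w1c.npy',c,allow_pickle=True)
E
```

```text
[559.4272281  -10.37695382 297.66366214] 1.95
```

View pics/w1.png

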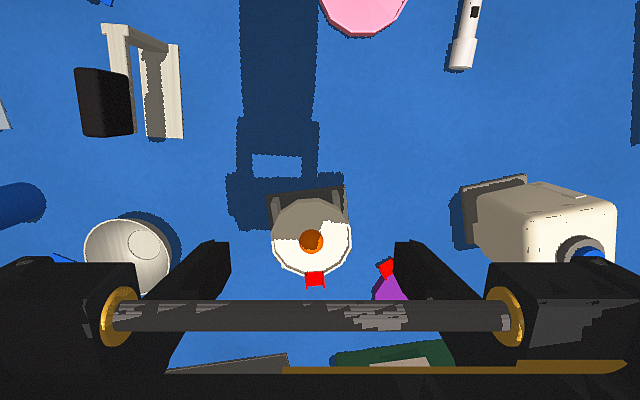

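The wrist view shows the dish at (311,237) with its lip at (315,280), the stand's near edge around row 190, the lifter grip at (105,102) and the bowl at (130,253). I'll fit these.

```bash
python3 - <<'E'
from fit import *
im=cv2.imread('pics/w1.png');d=np.load('pics/w1.npy');c=np.load('pics/w1c.npy',allow_pickle=True).item();W=cloud('wrist',im,d,c)
hsv=cv2.cvtColor(im,cv2.COLOR_BGR2HSV).astype(int);H,S,V=hsv[...,0],hsv[...,1],hsv[...,2]
x,y,z=W[...,0],W[...,1],W[...,2]
near=(x>300)&(x<520)&(y<-140)&(y>-290)&(d>0)
b=W[near&(S<110)&(z>0)&(z<9)];print('blade',len(b),b[:,2].mean().round(1),rect(b))
g=W[near&(V<70)&(z>148)];print('griptop',len(g),rect(g), g[:,2].mean().round(1))
t=W[near&(z>86)&(z<108)&(S<110)];print('arm',len(t),t.mean(0).round(1), rect(t))
nd=(np.hypot(x-664,y+26)<110)&(d>0)
r=W[nd&(z>56)&(z<66)&(S<90)&(V>60)]
for k in range(4):
    cc,R=circ(r); r=r[abs(np.hypot(r[:,0]-cc[0],r[:,1]-cc[1])-R)<4]
print('rim',len(r),cc,R)
red=W[nd&((H<4)|(H>176))&(S>170)&(V>100)];print('lip',red.mean(0).round(1),np.hypot(*(red[:,:2]-cc).T).max(),'ang',np.degrees(np.arctan2(*(red.mean(0)[:2]-cc)[::-1])))
o=W[nd&(H>5)&(H<18)&(S>150)];A=np.c_[2*o,np.ones(len(o))];q=np.linalg.lstsq(A,(o*o).sum(1),rcond=None)[0];print('ball',q[:3].round(1),np.sqrt(q[3]+q[:3]@q[:3]),len(o))
p=W[nd&(z>1.8)&(z<9)&(S<100)];print('plate',len(p),rect(p),p[:,2].mean())
# near edge of plate: fit line through min-x points binned by y
ys=np.arange(-85,45,5);E=[]
for a in ys:
    m=p[(p[:,1]>=a)&(p[:,1]<a+5)]
    if len(m)>3:E.append([a+2.5,m[:,0].min()])
E=np.array(E);print(E.round(1).tolist());k=np.polyfit(E[2:-2,0],E[2:-2,1],1);print('edge yaw',-np.degrees(np.arctan(k[0])))
rt=W[nd&(z>34)&(z<45)&(S<100)&(x<625)]
for sgn in(-1,1):
    m=rt[(rt[:,1]+16)*sgn>0];print('rail',sgn,len(m),m.min(0).round(1),m.max(0).round(1),m.mean(0).round(1),rect(m) if len(m)>3 else'')
bw=W[(np.hypot(x-648,y+310)<90)&(z>51)&(z<60)&(S<70)];print('bowl',circ(bw),len(bw))
v,u=np.where((z>1.8)&nd&(z<45)&(S<100)&(x<640));print(u.min(),u.max(),v.min(),v.max())
cv2.imwrite('pics/w1c.png',cv2.resize(im[160:300,240:380],None,fx=4,fy=4,interpolation=cv2.INTER_NEAREST))
E
```

```text
blade 3462 3.5 (array([ 407.4, -229.5]), array([106.7, 146.3]), 76.4)
griptop 1819 (array([ 440.6, -211.4]), array([24.7, 65.8]), 77.3) 153.7
arm 1563 [ 394.8 -196.5   98.7] (array([ 414.2, -206.8]), array([ 30.4, 115.1]), 74.4)
rim 562 [662.8 -28.5] 57.8
lip [729.9 -34.9  55.3] 106.3781642349152 ang -5.426151342254259
ball [610.7 -11.7 213. ] 148.33549374018799 480
plate 1045 (array([659.8, -31.1]), array([129.6, 120. ]), 87.6) 3.707517098215662
[[-82.5, 597.6], [-77.5, 598.5], [-72.5, 598.0], [-67.5, 598.5], [-62.5, 599.0], [-57.5, 599.0], [-52.5, 599.6], [-47.5, 599.2], [-42.5, 599.9], [-37.5, 600.8], [-32.5, 600.1], [-27.5, 600.9], [-22.5, 600.8], [-17.5, 600.9], [-12.5, 601.5], [-7.5, 600.9], [-2.5, 601.6], [2.5, 601.6], [7.5, 601.8], [12.5, 602.7], [17.5, 602.2], [22.5, 602.6], [27.5, 603.4], [32.5, 603.0], [37.5, 604.0]]
edge yaw -2.6324255602248043
rail -1 135 [602.9 -81.5  34.8] [624.8 -16.9  45. ] [611.9 -66.9  39.8] (array([614.3, -49.2]), array([64.3, 21.8]), 89.0)
rail 1 102 [605.4 -15.4  34.2] [624.8  22.8  45. ] [614.7  14.1  40. ] (array([608.8,   6.7]), array([41.8, 16. ]), 60.4)
bowl (array([ 647.2, -308.9]), 62.4) 406
265 346 185 223
```

View pics/w1c.png

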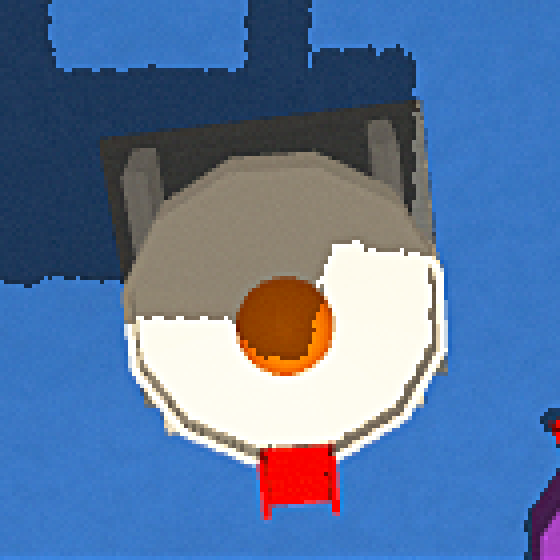

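```bash
python3 - <<'E'
from fit import *
im=cv2.imread('pics/w1.png');d=np.load('pics/w1.npy');c=np.load('pics/w1c.npy',allow_pickle=True).item();W=cloud('wrist',im,d,c)
hsv=cv2.cvtColor(im,cv2.COLOR_BGR2HSV).astype(int);H,S,V=hsv[...,0],hsv[...,1],hsv[...,2]
x,y,z=W[...,0],W[...,1],W[...,2];cc=np.array([662.8,-28.5])
m=(np.hypot(x-cc[0],y-cc[1])<90)&(z<70)&((H<4)|(H>176))&(S>170)&(V>100)
red=W[m];print('lip',red.mean(0).round(1),'ang',np.degrees(np.arctan2(*(red.mean(0)[:2]-cc)[::-1])),rect(red))
m=(np.hypot(x-cc[0],y-cc[1])<60)&(z>55)&(z<90)&(H>5)&(H<18)&(S>150)&(d>0)
o=W[m];A=np.c_[2*o,np.ones(len(o))];q=np.linalg.lstsq(A,(o*o).sum(1),rcond=None)[0];print('ball',q[:3].round(1),np.sqrt(q[3]+q[:3]@q[:3]),len(o),o[:,2].max())
goto([432,-208,240],77)
E
```

```text
lip [731.1 -35.4  53.3] ang -5.7422220842665554 (array([731.6, -35.1]), array([29.5, 25.9]), 85.7)
ball [663.1 -28.7  63.2] 17.529094899715428 465 81.37636531922419
shift share [ 0.2308 -0.5408  0.1447] turn share [0.0003 0.0006 0.1156] time 2.0
```

>>> servo_tool --rows '[0.23, -0.54, 0.14, 0, 0, 0.115, 1, 0.23, -0.54, 0.14, 0, 0, 0.115, 1, 0.23, -0.54, 0.14, 0, 0, 0.115, 1, 0.23, -0.54, 0.14, 0, 0, 0.115, 1, 0.23, -0.54, 0.14, 0, 0, 0.115, 1, 0.23, -0.54, 0.14, 0, 0, 0.115, 1, 0.23, -0.54, 0.14, 0, 0, 0.115, 1, 0.23, -0.54, 0.14, 0, 0, 0.115, 1]'

```text
time_s: 2.8
position: [433.2, -207.8, 242.2]
tcp_rot: [[-0.974, 0.225, 0.001], [0.225, 0.974, -0.001], [-0.001, -0.0, -1.0]]
contact_force: [0.5, -0.2, 0.5]
gripper_width: 88.0
```

```bash
cat > w2.py <<'E'
from fit import *
import sys
tag=sys.argv[1]
s=env.get_state();c=env.get_calibration('wrist');im,d=env.get_image('wrist')
print(s['position'].round(1),s['time_s'])
cv2.imwrite(f'pics/{tag}.png',im);np.save(f'pics/{tag}.npy',d);np.save(f'pics/{tag}c.npy',c,allow_pickle=True)
E
python3 w2.py w2; python3 - <<'E'
from fit import *
im=cv2.imread('pics/w2.png');d=np.load('pics/w2.npy');c=np.load('pics/w2c.npy',allow_pickle=True).item();W=cloud('wrist',im,d,c)
hsv=cv2.cvtColor(im,cv2.COLOR_BGR2HSV).astype(int);H,S,V=hsv[...,0],hsv[...,1],hsv[...,2]
x,y,z=W[...,0],W[...,1],W[...,2]
near=(x>300)&(x<520)&(y<-140)&(y>-290)&(d>0)
g=W[near&(V<90)&(z>148)&(z<162)];print('griptop',len(g),rect(g), g[:,2].mean().round(1))
b=W[near&(S<110)&(z>2)&(z<9)&(y>-250)];print('blade',len(b),rect(b))
goto([432,-208,113],77)
E
```

```text
[ 433.2 -207.8  242.2] 2.8
griptop 1817 (array([ 439.7, -212. ]), array([23.6, 64.3]), 76.1) 154.2
blade 1614 (array([ 421.6, -207.3]), array([ 56. , 127.7]), 75.8)
shift share [ 0.0032 -0.0012  0.3228] turn share [-0.0005  0.002   0.0015] time 2.85
```

View pics/w2.png

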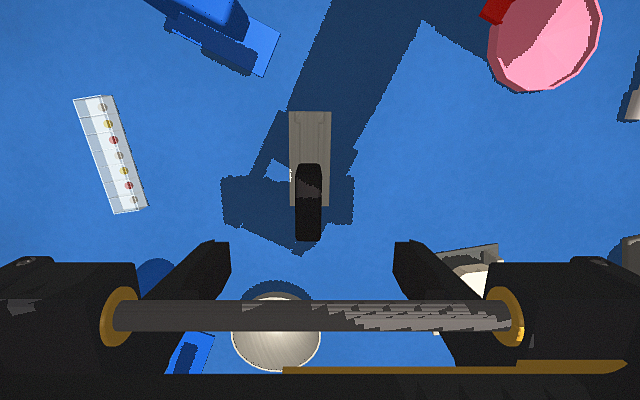

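>>> servo_tool --rows '[0.006, -0.006, 0.1, 0, 0, 0.035, 1, 0.006, -0.006, 0.2, 0, 0, 0.035, 1, 0.006, -0.006, 0.27, 0, 0, 0.035, 1, 0.006, -0.006, 0.31, 0, 0, 0.035, 1, 0.006, -0.006, 0.323, 0, 0, 0.035, 1, 0.006, -0.006, 0.323, 0, 0, 0.035, 1, 0.006, -0.006, 0.323, 0, 0, 0.035, 0, 0.006, -0.006, 0.323, 0, 0, 0.035, 0, 0.006, -0.006, 0.323, 0, 0, 0.035, 0, 0.006, -0.006, 0.323, 0, 0, 0.035, 0, 0.006, -0.006, 0.323, 0, 0, 0.035, 0, 0.006, -0.006, 0.323, 0, 0, 0.035, 0, 0.006, -0.006, 0.323, 0, 0, 0.035, 0, 0.006, -0.006, 0.323, 0, 0, 0.035, 0]'

```text
time_s: 4.25
position: [429.6, -210.8, 112.4]
tcp_rot: [[-0.97, 0.243, -0.0], [0.243, 0.97, -0.0], [0.0, -0.0, -1.0]]
contact_force: [-0.1, -0.8, 0.2]
gripper_width: 26.2
```

```bash
python3 w2.py w3; python3 -c "
from station import env
print(env.get_state())"
```

```text
[ 429.6 -210.8  112.4] 4.25
{'time_s': 4.3, 'joint_pos': array([-4.01966824e+01,  1.88141239e+01,  1.01690875e+02,  4.48870254e-03,
        5.95003114e+01, -1.16114524e+02]), 'qd': array([-0.00443279,  0.06499542,  0.04147187,  0.18728004, -0.13375287,
       -0.01313082]), 'joint_efforts': array([-7.01015024e-02, -3.76823723e+01, -2.17487866e+01, -1.28883203e-01,
        9.58719710e-02, -5.74674457e-03]), 'position': array([ 429.64703063, -210.75514647,  112.39729197]), 'tcp_rot': array([[-9.69938153e-01,  2.43351554e-01, -2.72259522e-05],
       [ 2.43351550e-01,  9.69938148e-01,  1.11378363e-04],
       [ 5.35115874e-05,  1.01404646e-04, -9.99999993e-01]]), 'contact_force': array([ 0.30903787, -0.00205861, -1.14715883]), 'ft_torque': array([ 0.0587985 , -0.02608709, -0.01255963]), 'gripper_width': 24.028200150823476}
```

View pics/w3.png

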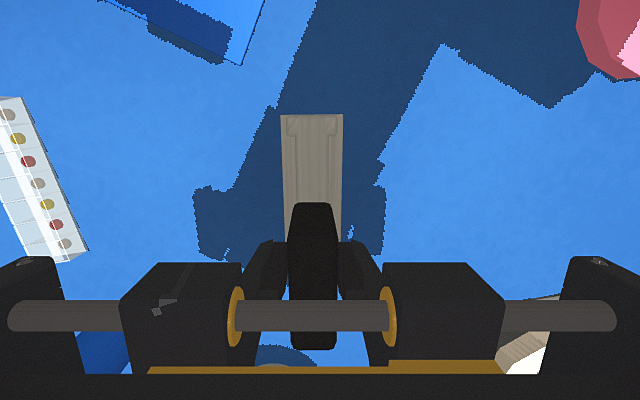

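>>> servo_tool --rows '[0, 0, 0, 0, 0, 0, 0, 0, 0, 0, 0, 0, 0, 0, 0, 0, -0.01, 0, 0, 0, 0, 0, 0, -0.03, 0, 0, 0, 0, 0, 0, -0.06, 0, 0, 0, 0, 0, 0, -0.09, 0, 0, 0, 0, 0, 0, -0.12, 0, 0, 0, 0, 0, 0, -0.14, 0, 0, 0, 0, 0, 0, -0.15, 0, 0, 0, 0, 0, 0, -0.15, 0, 0, 0, 0, 0, 0, -0.15, 0, 0, 0, 0]'

```text
time_s: 5.4
position: [429.5, -210.7, 172.1]
tcp_rot: [[-0.97, 0.243, -0.001], [0.243, 0.97, 0.0], [0.001, 0.0, -1.0]]
contact_force: [-0.7, 0.1, -2.2]
gripper_width: 24.0
```

```bash
python3 w2.py w4; python3 - <<'E'
from fit import *
s=env.get_state();print(s['position'],s['contact_force'],s['ft_torque'],s['gripper_width'])
def ana(tag,dz):
    im=cv2.imread(f'pics/{tag}.png');d=np.load(f'pics/{tag}.npy');c=np.load(f'pics/{tag}c.npy',allow_pickle=True).item();W=cloud('wrist',im,d,c)
    hsv=cv2.cvtColor(im,cv2.COLOR_BGR2HSV).astype(int);S=hsv[...,1]
    x,y,z=W[...,0],W[...,1],W[...,2]
    nr=(x>300)&(x<500)&(y<-150)&(y>-260)&(d>0)&(S<110)&(abs(z-4-dz)<10)
    b=W[nr];A=np.c_[b[:,:2]-b[:,:2].mean(0),np.ones(len(b))];k=np.linalg.lstsq(A,b[:,2],rcond=None)[0]
    print(tag,len(b),rect(b),b[:,2].mean(),'slopes deg',np.degrees(k[:2]))
    nr=(x>300)&(x<500)&(y<-150)&(y>-260)&(d>0)&(S<110)&(abs(z-98-dz)<10)
    b=W[nr];A=np.c_[b[:,:2]-b[:,:2].mean(0),np.ones(len(b))];k=np.linalg.lstsq(A,b[:,2],rcond=None)[0]
    print(tag,'arm',len(b),rect(b),b[:,2].mean(),'slopes deg',np.degrees(k[:2]))
ana('w3',0);ana('w4',60)
for n in('side','scene'):
    im,d=env.get_image(n);cv2.imwrite(f'pics/{n}4.png',im);np.save(f'pics/{n}4.npy',d);W=cloud(n,im,d)
    x,y,z=W[...,0],W[...,1],W[...,2];hsv=cv2.cvtColor(im,cv2.COLOR_BGR2HSV).astype(int);H,S,V=hsv[...,0],hsv[...,1],hsv[...,2]
    b=W[(x>300)&(x<500)&(y<-130)&(y>-270)&(d>0)&(S<110)&(z>45)&(z<80)]
    A=np.c_[b[:,:2]-b[:,:2].mean(0),np.ones(len(b))];k=np.linalg.lstsq(A,b[:,2],rcond=None)[0]
    print(n,len(b),rect(b),b[:,2].mean(),np.degrees(k[:2]))
    pk=W[(H>160)&(H<176)&(S>80)&(S<190)&(V>150)&(z<40)&(x>200)&(x<600)];print('pink',rect(pk) if len(pk)>5 else 0)
E
```

```text
[ 429.5 -210.7  172.1] 5.4
[ 429.45549808 -210.63248208  171.97858983] [-0.10186143  0.1543958  -1.9952735 ] [ 0.02180427 -0.01472696 -0.01173841] 23.686122595179757
w3 2630 (array([ 418.6, -207.1]), array([ 57. , 122.9]), 76.3) 3.6064154836585804 slopes deg [0.03190049 0.15543703]
w3 arm 3293 (array([ 385.4, -199.5]), array([29.7, 54.3]), 75.9) 99.70951262705262 slopes deg [1.20952817 0.17794002]
w4 2561 (array([ 418.2, -207.1]), array([ 56.1, 122. ]), 76.2) 63.369537024899124 slopes deg [0.0300729 0.1631722]
w4 arm 3295 (array([ 385.4, -199.3]), array([29.6, 54.6]), 76.1) 159.39708070806577 slopes deg [ 1.37809583 -0.21740276]
side 328 (array([ 422.7, -207.3]), array([ 61.8, 128.9]), 77.3) 64.09801864602917 [-0.35428764  1.0313894 ]
pink (array([352. , 111.8]), array([ 85. , 117.2]), 54.2)
scene 387 (array([ 424.2, -205.4]), array([ 59.8, 129.3]), 77.4) 64.47863269454015 [-1.37401441  0.45565037]
pink (array([350.1, 113.7]), array([ 81.4, 122.4]), 54.9)
```

```bash
python3 - <<'E'
import cv2,numpy as np
a=cv2.imread('pics/side4.png')[90:240,260:460];cv2.imwrite('pics/side4c.png',cv2.resize(a,None,fx=4,fy=4))
E
```

```text
(no output)
```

View pics/side4c.png

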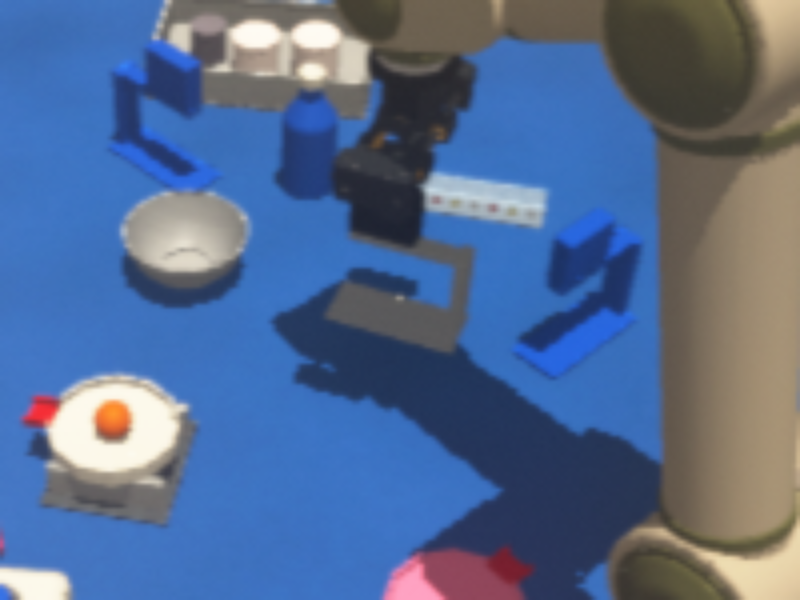

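```bash
python3 - <<'E'
from h import *
goto([503,-21.2,172],87.4);goto([503,-21.2,130.4],87.4)
E
```

```text
shift share [-6.300e-02  5.041e-01  1.000e-04] turn share [ 0.0009 -0.0016 -0.4008] time 5.55
shift share [-0.0631  0.5041  0.1041] turn share [ 0.0009 -0.0016 -0.4008] time 5.55
```

>>> servo_tool --rows '[-0.001, 0.01, 0, 0, 0, -0.01, 0, -0.004, 0.03, 0, 0, 0, -0.03, 0, -0.008, 0.06, 0, 0, 0, -0.05, 0, -0.012, 0.1, 0, 0, 0, -0.08, 0, -0.018, 0.145, 0, 0, 0, -0.115, 0, -0.024, 0.19, 0, 0, 0, -0.15, 0, -0.03, 0.24, 0, 0, 0, -0.19, 0, -0.036, 0.29, 0, 0, 0, -0.23, 0, -0.042, 0.335, 0, 0, 0, -0.265, 0, -0.047, 0.38, 0, 0, 0, -0.3, 0, -0.052, 0.42, 0, 0, 0, -0.335, 0, -0.057, 0.455, 0.02, 0, 0, -0.36, 0, -0.06, 0.48, 0.045, 0, 0, -0.38, 0, -0.062, 0.497, 0.07, 0, 0, -0.395, 0, -0.063, 0.504, 0.09, 0, 0, -0.4, 0, -0.063, 0.504, 0.1, 0, 0, -0.4, 0, -0.063, 0.504, 0.104, 0, 0, -0.4, 0, -0.063, 0.504, 0.104, 0, 0, -0.4, 0]'

```text
time_s: 7.35
position: [503.1, -21.8, 130.8]
tcp_rot: [[-0.999, 0.046, -0.0], [0.046, 0.999, -0.0], [0.0, -0.0, -1.0]]
contact_force: [0.2, -0.1, -2.2]
gripper_width: 23.4
```

```bash
python3 w2.py w5; python3 - <<'E'
from fit import *
s=env.get_state();print(s['position'],s['tcp_rot'].round(3).tolist())
for n in('side','scene'):
    im,d=env.get_image(n);cv2.imwrite(f'pics/{n}5.png',im);np.save(f'pics/{n}5.npy',d)
a=cv2.imread('pics/side5.png')[130:250,230:430];b=cv2.imread('pics/scene5.png')[130:290,220:380]
cv2.imwrite('pics/s5c.png',np.vstack([cv2.resize(a,(480,288)),cv2.resize(b,(288,288))[:, :].copy() if 0 else cv2.resize(b,(480,300))]))
E
```

```text
[503.1 -21.8 130.8] 7.35
[503.23880122 -21.78024676 131.04034008] [[-0.999, 0.046, 0.0], [0.046, 0.999, -0.0], [-0.0, -0.0, -1.0]]
```

View pics/w5.png

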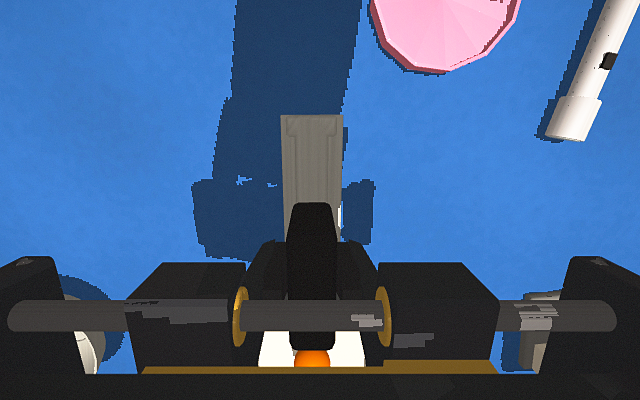

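View pics/s5c.png

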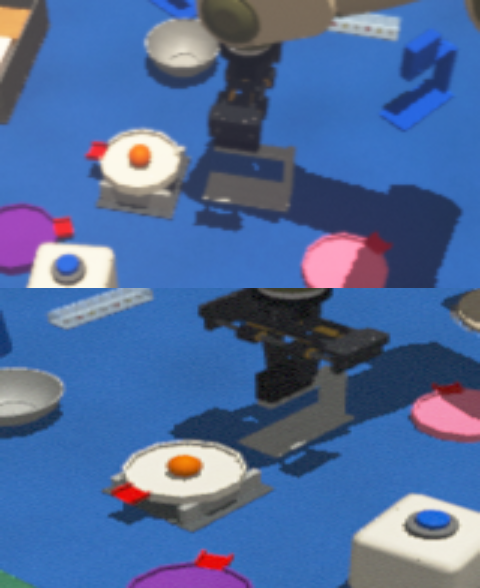

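```bash
python3 - <<'E'
from fit import *
for n in('scene','side'):
    im=cv2.imread(f"pics/{n}5.png");d=np.load(f"pics/{n}5.npy");W=cloud(n,im,d)
    S=cv2.cvtColor(im,cv2.COLOR_BGR2HSV).astype(int)[...,1]
    x,y,z=W[...,0],W[...,1],W[...,2]
    b=W[(d>0)&(S<110)&(z>13)&(z<30)&(x>380)&(x<590)&(y>-80)&(y<40)];print(n,len(b),rect(b),b[:,2].mean(),np.percentile(b[:,0],[0.5,99.5]))
    r=W[(np.hypot(x-663,y+28)<75)&(z>55.5)&(z<70)&(S<70)]
    for k in range(4):
        c,R=circ(r); r=r[abs(np.hypot(r[:,0]-c[0],r[:,1]-c[1])-R)<4]
    print('rim',c,R)
    cen=rect(b)[0]; a=np.radians(-2.6)
    print('point',cen+19.5*np.array([np.cos(a),np.sin(a)]))
E
```

```text
scene 486 (array([496.2, -18.3]), array([ 59.7, 131.5]), 86.9) 23.095541340196036 [433.83041352 561.62378175]
rim [664.6 -25.9] 57.8
point [515.67992611 -19.18457827]
side 396 (array([496.9, -19.6]), array([ 64. , 129.9]), 86.3) 22.936085198631062 [433.01438926 560.77575268]
rim [665.1 -27.4] 57.9
point [516.37992611 -20.48457827]
```

>>> servo_tool --rows '[-0.01, 0, 0, 0, 0, 0, 0, -0.03, 0, 0, 0, 0, 0, 0, -0.055, 0, 0, 0, 0, 0, 0, -0.085, 0, 0, 0, 0, 0, 0, -0.115, 0, 0, 0, 0, 0, 0, -0.145, 0, 0, 0, 0, 0, 0, -0.175, 0, 0, 0, 0, 0, 0, -0.205, 0, 0, 0, 0, 0, 0, -0.235, 0, 0, 0, 0, 0, 0, -0.265, 0, 0, 0, 0, 0, 0, -0.295, 0, 0, 0, 0, 0, 0, -0.32, 0, 0, 0, 0, 0, 0, -0.34, 0, 0, 0, 0, 0, 0, -0.356, 0, 0, 0, 0, 0, 0, -0.367, 0, 0, 0, 0, 0, 0, -0.3725, 0, 0, 0, 0, 0, 0, -0.3725, 0, 0, 0, 0, 0, 0, -0.3725, 0, 0, 0, 0, 0, 0]'

```text
time_s: 9.3
position: [651.9, -28.2, 130.9]
tcp_rot: [[-0.999, 0.046, -0.0], [0.046, 0.999, -0.0], [0.0, -0.0, -1.0]]
contact_force: [-0.5, -0.5, -2.3]
gripper_width: 23.5
```

```bash
python3 w2.py w6; python3 - <<'E'
from fit import *
s=env.get_state();print(s['position'],s['contact_force'])
for n in('side','scene'):
    im,d=env.get_image(n);cv2.imwrite(f'pics/{n}6.png',im);np.save(f'pics/{n}6.npy',d);W=cloud(n,im,d)
    S=cv2.cvtColor(im,cv2.COLOR_BGR2HSV).astype(int)[...,1]
    x,y,z=W[...,0],W[...,1],W[...,2]
    r=W[(np.hypot(x-663,y+28)<75)&(z>55.5)&(z<70)&(S<70)]
    for k in range(4):
        c,R=circ(r); r=r[abs(np.hypot(r[:,0]-c[0],r[:,1]-c[1])-R)<4]
    print('rim',c,R)
a=cv2.imread('pics/side6.png')[130:250,230:430];b=cv2.imread('pics/scene6.png')[130:290,220:380]
cv2.imwrite('pics/s6c.png',np.vstack([cv2.resize(a,(480,288)),cv2.resize(b,(480,300))]))
E
```

```text
[651.9 -28.2 130.9] 9.3
[651.81924758 -28.15302322 130.91264003] [-0.55249544 -0.66788576 -2.43848374]
rim [664.3 -26.2] 56.6
rim [663.  -26.1] 58.5
```

View pics/s6c.png

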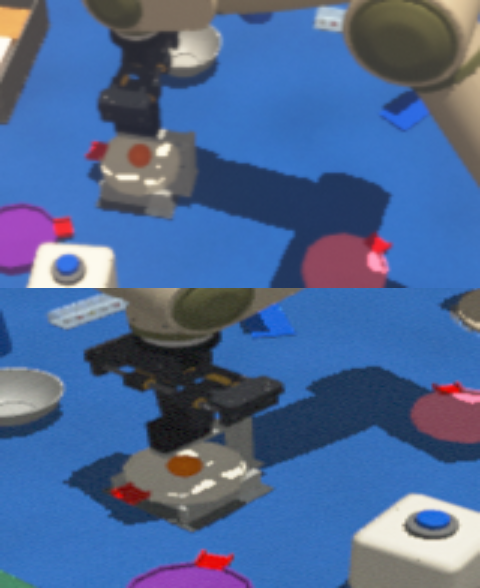

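>>> servo_tool --rows '[0, 0, -0.01, 0, 0, 0, 0, 0, 0, -0.0225, 0, 0, 0, 0, 0, 0, -0.0325, 0, 0, 0, 0, 0, 0, -0.036, 0, 0, 0, 0, 0, 0, -0.039, 0, 0, 0, 0, 0, 0, -0.041, 0, 0, 0, 0, 0, 0, -0.043, 0, 0, 0, 0, 0, 0, -0.045, 0, 0, 0, 0, 0, 0, -0.047, 0, 0, 0, 0, 0, 0, -0.049, 0, 0, 0, 0, 0, 0, -0.051, 0, 0, 0, 0, 0, 0, -0.053, 0, 0, 0, 0, 0, 0, -0.056, 0, 0, 0, 0, 0, 0, -0.06, 0, 0, 0, 0, 0, 0, -0.065, 0, 0, 0, 0, 0, 0, -0.07, 0, 0, 0, 0, 0, 0, -0.07, 0, 0, 0, 0, 0, 0, -0.07, 0, 0, 0, 0]'

```text
time_s: 11.25
position: [652.0, -28.2, 158.8]
tcp_rot: [[-0.999, 0.046, 0.0], [0.046, 0.999, -0.0], [-0.0, -0.0, -1.0]]
contact_force: [-0.4, 0.6, -5.8]
gripper_width: 23.5
```

```bash
cat > dish.py <<'E'
from fit import *
import sys
tag=sys.argv[1];dz=float(sys.argv[2])
s=env.get_state();print(s['position'].round(1),s['contact_force'].round(2),s['ft_torque'].round(3),s['gripper_width'],s['time_s'])
for n in('side','scene'):
    im,d=env.get_image(n);cv2.imwrite(f'pics/{n}{tag}.png',im);np.save(f'pics/{n}{tag}.npy',d);W=cloud(n,im,d)
    hsv=cv2.cvtColor(im,cv2.COLOR_BGR2HSV).astype(int);H,S,V=hsv[...,0],hsv[...,1],hsv[...,2]
    x,y,z=W[...,0],W[...,1],W[...,2];nd=(np.hypot(x-663,y+28)<100)&(d>0)
    r=W[nd&(np.hypot(x-663,y+28)<75)&(z>56+dz)&(z<66+dz)&(S<90)]
    for k in range(4):
        c,R=circ(r); r=r[abs(np.hypot(r[:,0]-c[0],r[:,1]-c[1])-R)<4]
    A=np.c_[r[:,:2]-c,np.ones(len(r))];k=np.linalg.lstsq(A,r[:,2],rcond=None)[0]
    print(n,'rim',len(r),c,R,'z',r[:,2].mean().round(1),'tilt',np.degrees(k[:2]).round(1))
    red=W[nd&((H<4)|(H>176))&(S>150)&(V>60)&(z>40+dz)&(z<72+dz)]
    print(' lip',len(red),red.mean(0).round(1),'ang',np.degrees(np.arctan2(*(red.mean(0)[:2]-c)[::-1])).round(1),'max r',np.hypot(*(red[:,:2]-c).T).max().round(1))
    o=W[nd&(H>3)&(H<18)&(S>150)&(V>50)&(z>45+dz)&(np.hypot(x-c[0],y-c[1])<55)]
    if len(o)>8:
        A=np.c_[2*o,np.ones(len(o))]
        # fixed radius 18: refine
        from scipy.optimize import least_squares
        q=least_squares(lambda q:np.linalg.norm(o-q,axis=1)-18,o.mean(0)-[0,0,8],loss='soft_l1').x
        print(' ball',len(o),q.round(1),'off',(q[:2]-c).round(1))
a=cv2.imread(f'pics/side{tag}.png')[120:250,230:430];b=cv2.imread(f'pics/scene{tag}.png')[120:290,200:380]
cv2.imwrite(f'pics/s{tag}c.png',np.vstack([cv2.resize(a,(460,299)),cv2.resize(b,(460,300))]))
E
python3 dish.py 7 10
```

```text
[652.  -28.2 158.8] [-0.42  0.6  -5.84] [0.001 0.007 0.008] 23.482294501117483 11.25
side rim 88 [664.4 -27.2] 57.4 z 70.2 tilt [-0.6  0.4]dish.py:15: RuntimeWarning: Mean of empty slice.
  print(' lip',len(red),red.mean(0).round(1),'ang',np.degrees(np.arctan2(*(red.mean(0)[:2]-c)[::-1])).round(1),'max r',np.hypot(*(red[:,:2]-c).T).max().round(1))
  ret = um.true_divide(
Traceback (most recent call last):
  File "dish.py", line 15, in <module>
    print(' lip',len(red),red.mean(0).round(1),'ang',np.degrees(np.arctan2(*(red.mean(0)[:2]-c)[::-1])).round(1),'max r',np.hypot(*(red[:,:2]-c).T).max().round(1))
                                                                                                                         ~~~~~~~~~~~~~~~~~~~~~~~~~~~~~~^^
ValueError: zero-size array to reduction operation maximum which has no identity
```

>>> servo_tool --rows '[0, 0, -0.005, 0, 0, 0, 0, 0, 0, -0.014, 0, 0, 0, 0, 0, 0, -0.026, 0, 0, 0, 0, 0, 0, -0.04, 0, 0, 0, 0, 0, 0, -0.055, 0, 0, 0, 0, 0, 0, -0.07, 0, 0, 0, 0, 0, 0, -0.085, 0, 0, 0, 0, 0, 0, -0.1, 0, 0, 0, 0, 0, 0, -0.114, 0, 0, 0, 0, 0, 0, -0.126, 0, 0, 0, 0, 0, 0, -0.134, 0, 0, 0, 0, 0, 0, -0.139, 0, 0, 0, 0, 0, 0, -0.14, 0, 0, 0, 0, 0, 0, -0.14, 0, 0, 0, 0]'

```text
time_s: 12.7
position: [651.9, -28.2, 214.7]
tcp_rot: [[-0.999, 0.046, -0.0], [0.046, 0.999, 0.0], [0.0, 0.0, -1.0]]
contact_force: [0.2, -0.7, -5.6]
gripper_width: 23.3
```

```bash
sed -i "s/^    print(' lip'/    if len(red): print(' lip'/" dish.py; python3 dish.py 8 66; python3 w2.py w8
```

```text
[651.9 -28.2 214.7] [ 0.23 -0.69 -5.61] [ 0.008  0.029 -0.036] 23.319153838429333 12.7
side rim 102 [664.5 -27.6] 57.6 z 125.8 tilt [-0.5  0.3]
 lip 6 [725.1 -37.3 121.2] ang -9.1 max r 74.8
 ball 57 [665.2 -28.8 128.6] off [ 0.7 -1.2]
scene rim 119 [662.7 -26.1] 58.4 z 125.6 tilt [0.6 0. ]
 lip 75 [732.9 -34.2 121.7] ang -6.6 max r 86.0
 ball 102 [662.9 -27.2 130.1] off [ 0.2 -1.1]
[651.9 -28.2 214.6] 12.8
```

View pics/s8c.png

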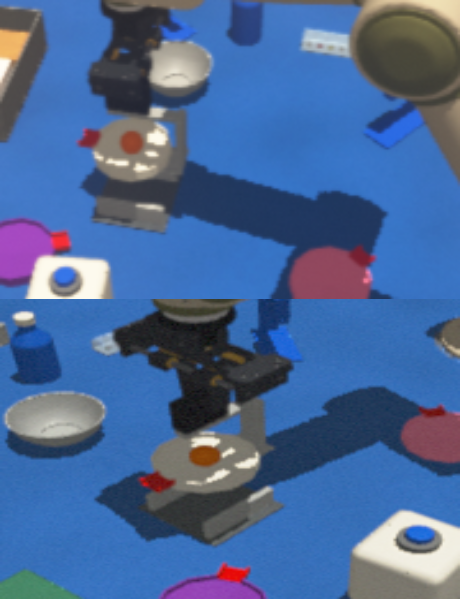

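View pics/w8.png

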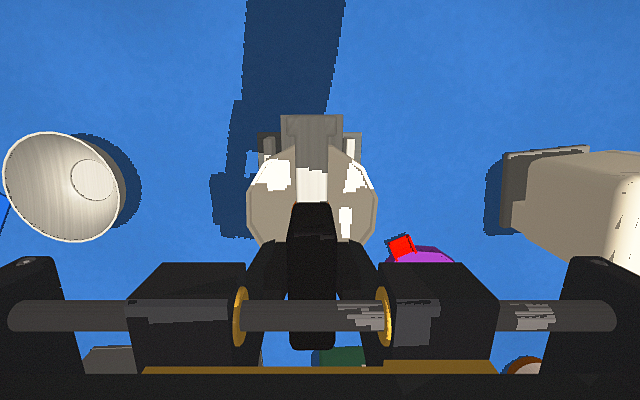

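>>> servo_tool --rows '[0, 0.0003, 0, 0, 0, 0.02, 0, 0, 0.0008, 0, 0, 0, 0.06, 0, 0, 0.0015, 0, 0, 0, 0.12, 0, -0.0001, 0.0025, 0, 0, 0, 0.2, 0, -0.0003, 0.0037, 0, 0, 0, 0.29, 0, -0.0005, 0.0049, 0, 0, 0, 0.39, 0, -0.0008, 0.0062, 0, 0, 0, 0.49, 0, -0.0011, 0.0075, 0, 0, 0, 0.59, 0, -0.0015, 0.0086, 0, 0, 0, 0.68, 0, -0.0019, 0.0096, 0, 0, 0, 0.76, 0, -0.0022, 0.0105, 0, 0, 0, 0.83, 0, -0.0026, 0.0112, 0, 0, 0, 0.885, 0, -0.0028, 0.0116, 0, 0, 0, 0.92, 0, -0.0029, 0.0119, 0, 0, 0, 0.9425, 0, -0.0029, 0.0119, 0, 0, 0, 0.9425, 0]'

```text
time_s: 14.35
position: [653.4, -23.5, 214.8]
tcp_rot: [[-0.869, 0.495, 0.0], [0.495, 0.869, -0.0], [-0.0, 0.0, -1.0]]
contact_force: [-0.3, -0.2, -5.5]
gripper_width: 23.9
```

```bash
python3 dish.py 9 66; python3 -c "
from station import env
s=env.get_state();R=s['tcp_rot'];p=s['position'];print(p-10.5*R[:,0],s['joint_pos'].round(1))"
```

```text
[653.4 -23.5 214.8] [-0.28 -0.15 -5.51] [ 0.008  0.019 -0.019] 23.864776843030977 14.35
side rim 68 [664.4 -26.5] 57.0 z 126.0 tilt [0. 0.]
 lip 14 [717.6 -66.1 120.6] ang -36.7 max r 74.8
 ball 58 [664.8 -29.4 129.2] off [ 0.4 -2.9]
scene rim 177 [663.8 -26.2] 57.7 z 125.9 tilt [0.2 0.1]
 lip 63 [720.8 -64.9 121.8] ang -34.2 max r 82.5
 ball 103 [662.3 -27.7 130.3] off [-1.5 -1.5]
[662.49900064 -28.67006557 214.81068927] [-12.3  35.   60.6  -0.   84.5 -72.7]
```

View pics/s9c.png

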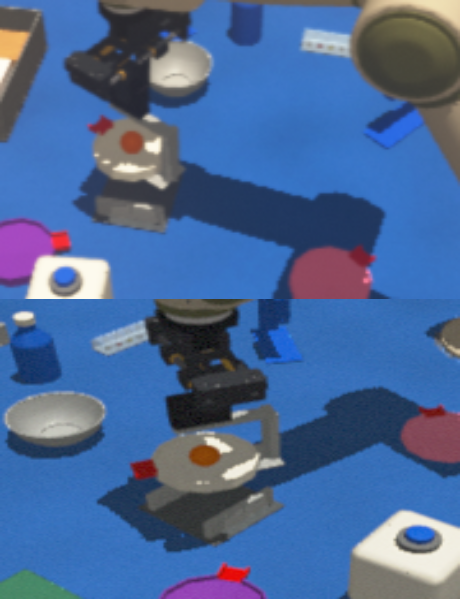

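Turning well, with the ball still and the dish following. Two more equal turns.

>>> servo_tool --rows '[0, 0.0003, 0, 0, 0, 0.02, 0, 0, 0.0008, 0, 0, 0, 0.06, 0, 0, 0.0015, 0, 0, 0, 0.12, 0, -0.0001, 0.0025, 0, 0, 0, 0.2, 0, -0.0003, 0.0037, 0, 0, 0, 0.29, 0, -0.0005, 0.0049, 0, 0, 0, 0.39, 0, -0.0008, 0.0062, 0, 0, 0, 0.49, 0, -0.0011, 0.0075, 0, 0, 0, 0.59, 0, -0.0015, 0.0086, 0, 0, 0, 0.68, 0, -0.0019, 0.0096, 0, 0, 0, 0.76, 0, -0.0022, 0.0105, 0, 0, 0, 0.83, 0, -0.0026, 0.0112, 0, 0, 0, 0.885, 0, -0.0028, 0.0116, 0, 0, 0, 0.92, 0, -0.0029, 0.0119, 0, 0, 0, 0.9425, 0, -0.0029, 0.0119, 0, 0, 0, 0.9425, 0]'

```text
time_s: 15.95
position: [656.7, -20.0, 214.8]
tcp_rot: [[-0.55, 0.835, -0.0], [0.835, 0.55, -0.0], [0.0, -0.0, -1.0]]
contact_force: [0.7, -0.0, -5.0]
gripper_width: 23.9
```

>>> servo_tool --rows '[0, 0.0003, 0, 0, 0, 0.02, 0, 0, 0.0008, 0, 0, 0, 0.06, 0, 0, 0.0015, 0, 0, 0, 0.12, 0, -0.0001, 0.0025, 0, 0, 0, 0.2, 0, -0.0003, 0.0037, 0, 0, 0, 0.29, 0, -0.0005, 0.0049, 0, 0, 0, 0.39, 0, -0.0008, 0.0062, 0, 0, 0, 0.49, 0, -0.0011, 0.0075, 0, 0, 0, 0.59, 0, -0.0015, 0.0086, 0, 0, 0, 0.68, 0, -0.0019, 0.0096, 0, 0, 0, 0.76, 0, -0.0022, 0.0105, 0, 0, 0, 0.83, 0, -0.0026, 0.0112, 0, 0, 0, 0.885, 0, -0.0028, 0.0116, 0, 0, 0, 0.92, 0, -0.0029, 0.0119, 0, 0, 0, 0.9425, 0, -0.0029, 0.0119, 0, 0, 0, 0.9425, 0]'

```text
time_s: 17.45
position: [661.3, -18.3, 214.8]
tcp_rot: [[-0.111, 0.994, -0.0], [0.994, 0.111, -0.0], [-0.0, -0.0, -1.0]]
contact_force: [0.3, -0.5, -4.5]
gripper_width: 23.3
```

```bash
python3 dish.py 10 66; python3 w2.py w10; python3 -c "
from fit import *
s=env.get_state();R=s['tcp_rot'];p=s['position'];print(p-10.5*R[:,0],s['joint_pos'].round(1))
print('lifter yaw',np.degrees(np.arctan2(-R[1,0],-R[0,0])))
for n in('side','scene'):
    im=cv2.imread(f'pics/{n}10.png');d=np.load(f'pics/{n}10.npy');W=cloud(n,im,d);x,y,z=W[...,0],W[...,1],W[...,2]
    S=cv2.cvtColor(im,cv2.COLOR_BGR2HSV)[...,1]
    bw=W[(np.hypot(x-648,y+310)<90)&(z>51)&(z<60)&(S<70)];print('bowl',circ(bw),len(bw))
"
```

```text
[661.3 -18.3 214.8] [ 0.34 -0.52 -4.52] [-0.122  0.045 -0.027] 23.303270942698926 17.45
side rim 82 [663.6 -27.2] 57.4 z 126.5 tilt [-0.2 -0.2]
 lip 1 [658.2 -91.8 118.6] ang -94.8 max r 64.8
 ball 16 [664.8 -30.3 129.1] off [ 1.2 -3.1]
scene rim 123 [663.6 -26.7] 57.5 z 125.7 tilt [ 0.2 -0.3]
 lip 41 [665.2 -95.5 121.9] ang -88.7 max r 80.6
 ball 102 [662.4 -27.2 129.7] off [-1.2 -0.5]
[661.3 -18.3 214.8] 17.55
[662.5263684  -28.72061775 214.85310796] [-11.7  36.1  58.7   0.   85.2 -18.1]
lifter yaw -83.6140738050671
bowl (array([ 649.4, -308.2]), 62.0) 44
bowl (array([ 648.9, -306.7]), 62.5) 148
```

View pics/s10c.png

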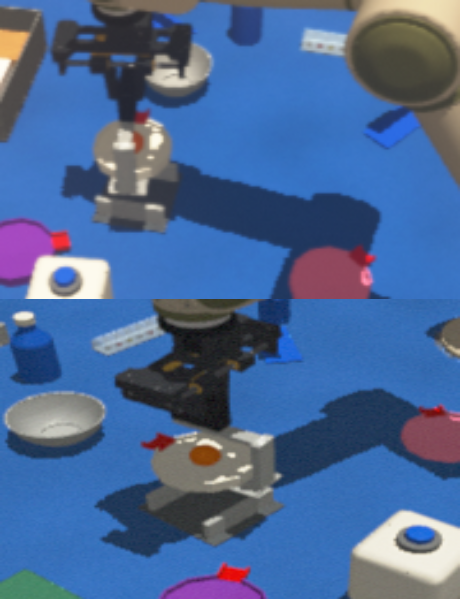

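View pics/w10.png

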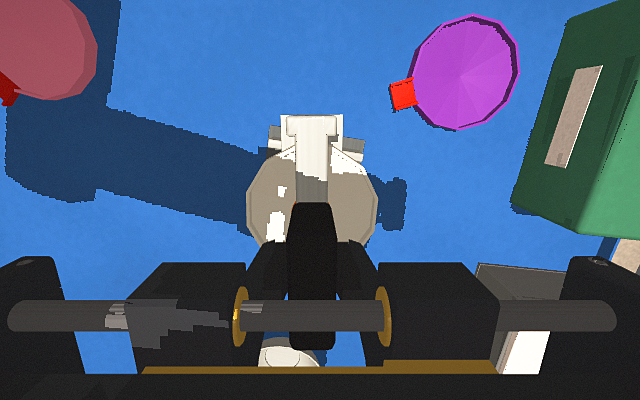

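>>> servo_tool --rows '[0, 0.0002, 0, 0, 0, 0.015, 0, 0, 0.0005, 0, 0, 0, 0.04, 0, 0, 0.001, 0, 0, 0, 0.075, 0, 0, 0.0014, 0, 0, 0, 0.11, 0, 0, 0.0018, 0, 0, 0, 0.14, 0, 0, 0.0021, 0, 0, 0, 0.165, 0, 0, 0.0023, 0, 0, 0, 0.178, 0, 0, 0.0023, 0, 0, 0, 0.178, 0, 0, 0.0023, 0, 0, 0, 0.178, 0, 0, 0.0023, 0, 0, 0, 0.178, 0]'

```text
time_s: 18.6
position: [662.3, -18.2, 214.8]
tcp_rot: [[-0.022, 1.0, -0.0], [1.0, 0.022, 0.0], [0.0, -0.0, -1.0]]
contact_force: [0.1, -0.3, -4.4]
gripper_width: 23.6
```

```bash
python3 dish.py 11 66; python3 - <<'E'
from fit import *
s=env.get_state();R=s['tcp_rot'];print('lifter yaw',np.degrees(np.arctan2(-R[1,0],-R[0,0])))
# lip sides: in scene, lip centre line by ray casting onto plane z=122
for tag in('8','9','10','11'):
    im=cv2.imread(f'pics/scene{tag}.png');c=env.get_calibration('scene')
    hsv=cv2.cvtColor(im,cv2.COLOR_BGR2HSV).astype(int);H,S,V=hsv[...,0],hsv[...,1],hsv[...,2]
    m=(((H<4)|(H>176))&(S>150)&(V>60)).astype(np.uint8);m[:,:235]=0;m[:,340:]=0;m[:170]=0;m[260:]=0
    n,lab,st,ce=cv2.connectedComponentsWithStats(m);i=1+np.argmax(st[1:,4])
    v,u=np.where(lab==i);K=np.c_[(u-c['cx'])/c['fx'],(v-c['cy'])/c['fy'],np.ones(len(u))]
    M=c['camera_from_world'];C=-M[:3,:3].T@M[:3,3];r=K@M[:3,:3];P=C+r*((122-C[2])/r[:,2])[:,None]
    cc=np.array([663.5,-26.6]);print(tag,len(u),ce[i].round(),P.mean(0).round(1),np.degrees(np.arctan2(*(P.mean(0)[:2]-cc)[::-1])).round(1),rect(P))
E
```

```text
[662.3 -18.2 214.8] [ 0.13 -0.26 -4.43] [-0.181  0.096 -0.046] 23.622714612271608 18.6
side rim 71 [663.6 -27.4] 57.4 z 125.8 tilt [ 0.3 -0.4]
 lip 10 [656.9 -93.3 120.9] ang -95.8 max r 75.5
 ball 34 [666.  -27.8 131.6] off [ 2.4 -0.4]
scene rim 113 [663.5 -26.4] 57.7 z 125.8 tilt [ 0.9 -0.1]
 lip 43 [658.4 -95.2 120.8] ang -94.2 max r 81.2
 ball 102 [662.3 -27.4 129.6] off [-1.2 -1. ]
lifter yaw -88.7215538033867
8 75 [261. 224.] [733.1 -34.  122. ] -6.0 (array([732.6, -33.5]), array([35. , 25.7]), 82.5)
9 63 [256. 216.] [720.9 -64.7 122. ] -33.6 (array([721.2, -64.2]), array([33.2, 21.9]), 53.1)
10 42 [262. 201.] [665.3 -95.4 122. ] -88.5 (array([665.8, -96.1]), array([29.7, 22.3]), 4.2)
11 43 [264. 200.] [659.3 -94.2 122. ] -93.5 (array([660. , -94.1]), array([19.2, 29.4]), 85.8)
```

View pics/s11c.png

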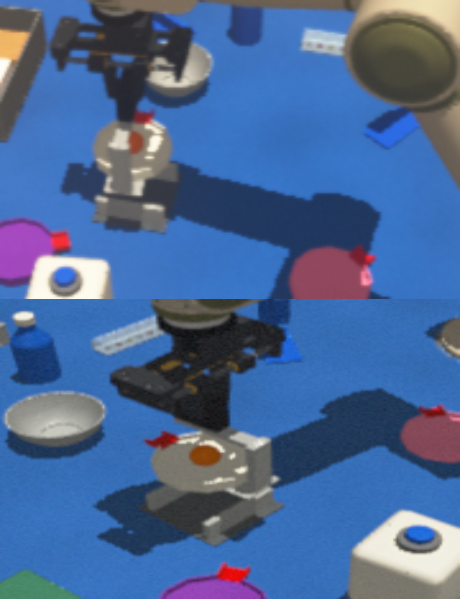

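View pics/scene11.png

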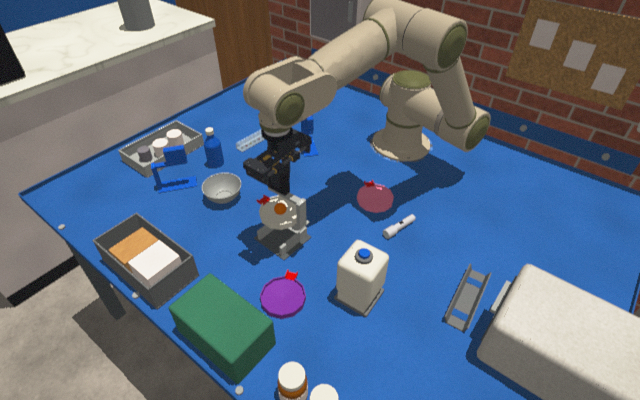

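>>> servo_tool --rows '[0, 0, 0, 0, 0, 0, 0, 0, 0, 0, 0, 0, 0, 0, 0, 0, 0, 0, 0, 0, 0, 0, 0, 0, 0, 0, 0, 0, 0, 0, 0, 0, 0, 0, 0, 0, 0, 0, 0, 0, 0, 0, 0, 0, 0, 0, 0, 0, 0]'

```text
time_s: 19.4
position: [662.3, -18.2, 214.8]
tcp_rot: [[-0.022, 1.0, -0.0], [1.0, 0.022, -0.0], [-0.0, -0.0, -1.0]]
contact_force: [-0.0, -0.3, -3.4]
gripper_width: 23.7
```

```bash
python3 dish.py 12 66; python3 -c "
from station import env
print(env.hand_in())"
```

```text
[662.3 -18.2 214.8] [-0.03 -0.28 -3.44] [-0.12   0.059 -0.007] 23.7283409167039 19.4
side rim 70 [663.8 -27.5] 57.5 z 126.1 tilt [-0.4 -0.1]
 lip 9 [658.2 -90.4 121.6] ang -95.1 max r 67.0
 ball 34 [664.5 -29.3 130. ] off [ 0.7 -1.8]
scene rim 114 [664.3 -26.1] 57.2 z 125.9 tilt [0.4 0.1]
 lip 44 [659.2 -95.2 121. ] ang -94.3 max r 80.0
 ball 104 [663.  -27.8 129.7] off [-1.3 -1.7]
the job is handed in; nothing more can be done
None
```

I handed the job in at about 19.5 s. The lifter is still holding the white dish above the stand, with its red lip pointing at the steel bowl and the ball resting in the middle. I took the lifter by its black grip, slid the blade in between the rails, lifted straight up and turned the dish about 86° about its own axis.

What the last checks showed:
- **Height:** the rim is at about 126 mm, so the underside is about 66 mm above the rails.
- **Level:** measured tilt is within about 0.5°, which is the camera noise.
- **Ball:** it is within about 2 mm of the centre and did not move beyond that noise between the last looks.
- **Lip direction:** the bowl's middle lies at -93° from the dish. The scene camera put the lip at -93.5° to -94.3°. The side camera read about -95°, but from only about 10 pixels, because the gripper partly hides the lip.
- **Surroundings:** the bowl measured the same as at the start, apart from about 1 mm of noise. The other items looked untouched in the last picture, but I did not measure them.

The wrist force reading drifted from -5.8 to -3.4 N while holding, although the load did not change. The pictures showed no slipping or movement.

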